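# Put the burger press in the sprung-lid steriliser

### The arm

A 7-joint arm with a two-finger parallel gripper is mounted at the origin on the work surface. World frame = base frame: x ahead of the robot, y to its left, z up, the work surface at z = 0. Lengths are in mm, angles in rad, forces in N, time in s.
With the tool pointing down it reaches from about 350 to 900 mm from the base axis. Payload 7.2 kg.
Tool frame: the origin (TCP) lies at the very end of the fingers, on their centre line; the grasp point (between the pads) lies 19 mm behind it (arm.hold_point_z is the distance from the TCP to the grasp point, in mm); z points along the fingers, y is the line along which they close (so a half turn about z gives the same grasp; the last joint's range is limited). The gripper opens to 88 mm and grips with 3 to 60 N. Pads are 20 mm wide; open, the fingers measure 115 mm over their backs; the gripper's body (75 mm by 178 mm) begins 61 mm behind the grasp point.
Start: joints at [1.127, 0.411, -0.013, 1.596, 0.006, 1.134, -0.082], TCP at [229.374, -581.392, 222.653] pointing down, gripper open.
Joint ranges: [-2.95, 2.95], [-0.29, 1.99], [-1.47, 1.44], [0.14, 2.54], [-1.03, 4.17], [0.13, 1.85], [-2.86, 2.86]. Speed limits (rad/s): [2.39, 2.39, 3.01, 3.01, 3.14, 3.14, 3.14].

### API

Orientations are given as a rotation vector (axis times angle).
In Python, from bench import arm, get_image, calibration, hand_in gives the robot as it stands. The module is installed in compiled form; this text tells all that it offers.
- The arm moves only by the tool drive_tool, never from a script. Its arguments are lists of equal length, an entry for each row: "xyz": the shift along the tool's x, y, z in mm, a list of three; "turn": the turn, a rotation vector about the tool's x, y, z in degrees, a list of three. In form: {"xyz": [[dx, dy, dz], ...], "turn": [[ax, ay, az], ...]}. A call has exactly 10 rows; each row is the pose to reach, as a shift and turn from the pose commanded when the call began, along the tool's axes at that moment; what a row does not reach only later rows make up. A row lasts 1/12 s, in which the tool goes at most 41.7 mm and 7.16 degrees, less where a joint would pass 70% of its speed; a pose out of reach is approached as far as the arm can. A call with a gripper value outside its range is refused whole. "jaw" is the finger opening in mm, from 0 to 87.8, set as the call begins (left out, the last holds). The fingers move at their own pace and stop on an object; "grip_force" is the grip in N (left out, the last holds). Time passes only in rows, so rows that repeat a pose let the fingers close, or fill a call up. It gives the time, the measured TCP pose, the force, the opening and the grip force at its end, in the units of the state.
- arm.observe(): the state, without advancing time (a new reading comes with each control period).
- get_image(name): name is "scene" or "top" or "wrist"; returns the picture (480x640x3 uint8, red, green, blue); there is no depth.
- calibration(name): a dict with "fx", "fy", "cx", "cy" (pixels), "R" (3x3) and "t" (3): a world point X has camera coordinates R X + t; the wrist camera has in their place "T_tool_cam" (4x4, takes a point from camera to tool coordinates, whose origin is the TCP and whose axes are the flange's). Camera axes: x right, y down, z forward; pixel columns grow to the right and rows downward; lengths in mm; the calibration is good to about 2 mm. A picture is of the moment at which its call begins: read the wrist's pose just before it. calibration takes no time and is no camera call.
- hand_in(): hands the job in; it is judged then, once.
The state is a dict: "t": time; "qpos": joint angles; "joint_vel": joint speeds; "effort": joint torques, N m; "ee_pos": TCP position; "tcp_rot": TCP orientation; "force": force on the tool from outside, world axes, zero at the start; "torque": the same for the moment, N m; "finger_gap": finger opening in mm; "gripper_force": force on a finger pad.
Only numpy, scipy, OpenCV 4.12 (cv2) and the standard library are available. Lean on these libraries where they do the work, as an engineer would, in place of code of your own. Each camera call takes 0.05 s, during which the arm holds its last target. There are 200 camera calls.

### The job

Put the square burger press into the steel utensil steriliser: the slotted, sprung lid does not stay up by itself, so it has to be held open while the press goes in. Set the press down gently, upright on the floor of the well (do not drop it), with its handle standing up through the lid's slot so that the lid falls fully shut around it; then push the start button beside the lid fully down and let go. Leave the round press, the spice jar and the pepper mill where they are.

Things in the scene. Friction and masses are not known exactly. Their poses are not given: they have to be found in the camera images.
- square_press: Square burger press, 0.4 to 0.65 kg, on the green board: a steel plate 90 x 90 x 14 mm with a tall upright black block handle in its centre, 30 mm long (own x), 22 mm wide (own y), its top 150 mm above the underside; sides square to the handle. Grasp across the flat 22 mm, high up. Origin at the centre of the underside, z up. The plate stands 30 mm out from the handle's ends: its straight edge can carry the lid's lip.
- round_press: Round press, a bystander: a steel disc 90 mm in diameter, 14 mm thick, with the same handle as the square one, on the board. Origin at the centre of the underside.
- spice_jar: Closed glass jar with a steel cap, 56 mm in diameter, 85 mm high, a bystander on the board. Origin at the centre of the underside.
- pepper_mill: Dark wooden pepper mill, 56 mm in diameter, 172 mm high, a bystander on the counter. Origin at the centre of the underside.
- board: Green cutting board, fixed, 280 (own x) x 360 (own y) x 12 mm. The two presses and the jar stand on it in any order. Origin at the centre of the underside.
- steriliser: Shallow steel well, fixed, left of the board. Outside 120 (own x) x 158 (own y) mm, rim 58 mm above the counter. Inside 112 (x) x 150 (y) mm, floor 12 mm above the counter. Origin at the centre of the well on the counter; own -x is the front, towards the robot. On its +y side a grey control housing 100 (x) x 84 (y) x 40 mm high, its centre 121 mm from the origin.
- well (a point): Centre of the steriliser's inner floor, 12 mm above the counter; axes as the steriliser's.
- hinge (a point): Middle of the lid's hinge line, which runs along the steriliser's y above its rear wall: 58 mm behind (+x) the well's centre, 60 mm above the counter, level with the shut lid's underside. The inner face of the rear wall is 2 mm in front of it.
- lid_lip (a point): Middle of the lid's front edge, on its underside, 142 mm from the hinge line; moves with the lid. The lip overhangs the outer face of the front wall by 24 mm and is free from below. The lid is a flat metal plate 4 mm thick, 158 mm wide; its slot (see slot) is open at the front, so the lip is two prongs, each 49 mm wide, and this point lies in the open mouth between them.
- slot (a point): Point in the lid's slot, on the underside, above the centre of the well when shut; moves with the lid. The slot is 60 mm wide, in the middle of the lid, and runs from the front edge to 24 mm from the hinge line. The lid shuts around the press's handle only if the handle stands within the slot: press within about 13 mm of the middle in the steriliser's y, handle about square to it.
- lid (a joint): Lid angle in rad: 0 shut, grows as the lip swings up and back (+x), stops at 1.75. Spring 0.06 N m shut to 0.27 N m at the stop, plus the lid's weight (0.12 kg): lifting the lip takes 1 to 3 N, and it falls shut from any angle in under 1 s unless it rests on the press, fingers or hand. While the press goes down keep the lid about upright, so that neither fingers nor hand come down on its edge.
- start (a joint): Travel of the start button in m: 0 up, 0.006 fully down, pressed straight down; springs back; fully down takes 5 N.
- start_top (a point): Centre of the top of the round grey start button (28 mm in diameter, 6 mm travel) on the control housing. It lies 136 mm from the middle of the well, where the tall press then stands.

How it is judged (in metres and radians):
On the way, in this order (a step that is already met when the one before it is completed fails the run):
1. the square press stands upright on the steriliser's floor, let go, and the lid is shut over it (z of square_press in the frame of well between -0.004 and 0.006 m and x of square_press in the frame of well between -0.015 and 0.015 m and y of square_press in the frame of well between -0.03 and 0.03 m and angle between square_press's own z axis and vertical below 0.08 rad and value of joint lid below 0.05 rad and linear speed of square_press below 0.02 m/s and contact force between the fingers and square_press below 0.1 N), for 0.2 s.
2. then the start button is pushed down (value of joint start above 0.0045 m and z of square_press in the frame of well between -0.004 and 0.006 m and x of square_press in the frame of well between -0.015 and 0.015 m and y of square_press in the frame of well between -0.03 and 0.03 m and angle between square_press's own z axis and vertical below 0.08 rad and value of joint lid below 0.05 rad), for 0.05 s.
At the end, for the whole second after the job is handed in: The square press stands upright (within 0.08 rad) and at rest on the steriliser's inner floor (within 6 mm) with its handle up through the slot, the lid is shut (under 0.05 rad), and the start button, having been pushed at least 4.5 mm after that, is up again (z of square_press in the frame of well between -0.004 and 0.006 m and x of square_press in the frame of well between -0.015 and 0.015 m and y of square_press in the frame of well between -0.03 and 0.03 m and angle between square_press's own z axis and vertical below 0.08 rad and value of joint lid below 0.05 rad and linear speed of square_press below 0.02 m/s and value of joint start below 0.0015 m); the robot touches nothing.
It fails at once if the press is dropped: inside the box or over it, it moves faster than 0.5 m/s below the rim's height (linear speed of square_press above 0.5 m/s and horizontal distance between square_press and well below 0.05 m and z of square_press in the frame of well below 0.1 m).
It fails at once if a bystander is moved by more than 40 mm or knocked over (distance of any of round_press, spice_jar, pepper_mill from where it was at the start of the episode above 0.04 m or angle between any of round_press, spice_jar, pepper_mill's own z axis and vertical above 0.6 rad).
It also fails if it takes over 66 s, if anything falls off the work surface, if the arm or the gripper's body presses on something with over 40 N, if the wrist force passes 120 N, or if a joint passes its speed limit or range.

## Working session

There is one attempt and no reset: what is moved stays moved. The work goes in short steps, Python scripts to look and compute and a tool call to move; the robot and the scene stay as the last step left them, time stands still between calls to the robot, and variables do not carry over. Pictures are saved under pics/ and viewed, at most 12 in all, crops included, and the job is handed in when it is done.

Besides the shell and the picture viewer there is one more tool, called after "Request:" as name(argument=value, ...), one argument or row to a line, values as JSON. drive_tool: Moves the arm, as the interface text tells. Its arguments: {"type":"object","properties":{"xyz":{"type":"array","items":{"type":"array","items":{"type":"number"}}},"turn":{"type":"array","items":{"type":"array","items":{"type":"number"}}},"jaw":{"type":"number"},"grip_force":{"type":"number"}},"required":["xyz","turn"]}

```bash
mkdir -p pics; python3 - <<'E'
from bench import arm,get_image,calibration
import cv2,numpy as np
print(arm.observe(), arm.hold_point_z)
for n in("scene","top"):
    im=get_image(n);cv2.imwrite(f"pics/{n}0.png",im[...,::-1])
    print(n,calibration(n))
print(calibration("wrist"))
E
```

```text
{'t': 0.0, 'qpos': array([ 1.12682276,  0.41188661, -0.01273559,  1.59703026,  0.00559942,
        1.13428599, -0.08220344]), 'joint_vel': array([-1.38730507e-03,  6.10459641e-04,  9.14030320e-04,  1.12184770e-03,
        5.55371125e-04, -7.02948061e-04, -6.31483123e-05]), 'effort': array([ 1.37341829e-06, -5.87950444e+01,  6.41524997e-01, -2.91076577e+01,
       -5.39581839e-02,  1.82759890e-02,  1.44646874e-04]), 'ee_pos': array([ 229.16213197, -580.93753835,  221.8228661 ]), 'tcp_rot': array([-3.08479381e+00, -5.86577745e-01,  6.17514781e-04]), 'force': array([-0.39632247, -0.27780527,  0.12724871]), 'torque': array([ 0.017355  , -0.02629228,  0.01216206]), 'gripper_force': 0.0, 'finger_gap': 87.61845056244599} 18.700000000000003
scene {'fx': 454.6016765420662, 'fy': 454.6016765420662, 'cx': 313.4619102233924, 'cy': 235.0645627295276, 'R': array([[ 0.37740087,  0.92600554, -0.0090727 ],
       [ 0.78156987, -0.32375933, -0.53322457],
       [-0.49670628,  0.19414847, -0.84592508]]), 't': array([-233.58305055, -433.67432225, 1349.46349231])}
top {'fx': 458.89257390836207, 'fy': 458.89257390836207, 'cx': 329.90853811788475, 'cy': 246.76075508570645, 'R': array([[-0.02539584, -0.99959036,  0.01319731],
       [-0.9931413 ,  0.02372043, -0.11448888],
       [ 0.11412893, -0.01601433, -0.99333687]]), 't': array([  -5.49550764,  614.75779366, 1104.06029868])}
{'fx': 393.68597768151693, 'fy': 393.68597768151693, 'cx': 319.9148286655981, 'cy': 240.8651709080229, 'T_tool_cam': array([[-6.82256847e-04, -9.69624369e-01, -2.44597868e-01,
         6.66314529e+01],
       [ 9.99999246e-01, -9.11228495e-04,  8.22954931e-04,
         1.13009763e+00],
       [-1.02084170e-03, -2.44597122e-01,  9.69624260e-01,
        -1.61643517e+02],
       [ 0.00000000e+00,  0.00000000e+00,  0.00000000e+00,
         1.00000000e+00]])}
```

View pics/scene0.png

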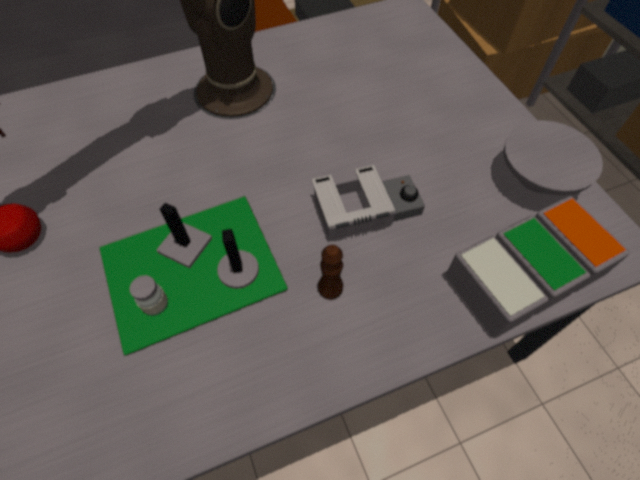

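View pics/top0.png

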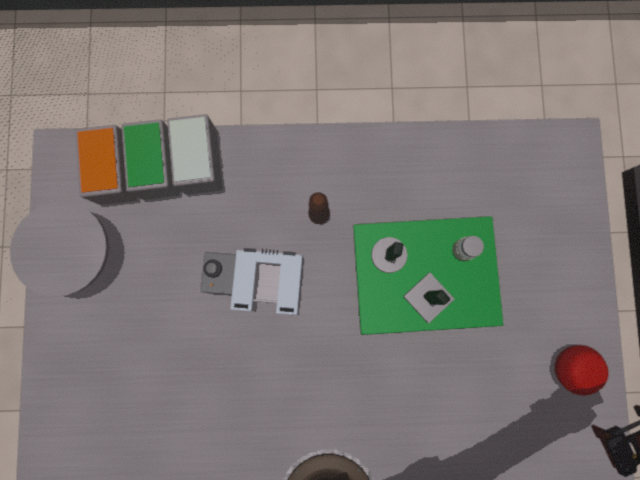

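The top view shows the square press at about (430,298), turned about 45° on the board. The steriliser lid spans (232–301, 249–313) with its mouth facing the robot, and the button is at (212,268). The round press is at (390,255), the jar at (470,248) and the mill at (318,205).

```bash
cat >h.py <<'E'
import cv2,numpy as np
from bench import arm,get_image,calibration
from scipy.spatial.transform import Rotation as Ro
def cam(name,obs=None):
    c=calibration(name); K=(c['fx'],c['fy'],c['cx'],c['cy'])
    if name=='wrist':
        T=c['T_tool_cam'];R=Ro.from_rotvec(obs['tcp_rot']).as_matrix()
        return K,R@T[:3,:3],R@T[:3,3]+obs['ee_pos']
    R=np.array(c['R']);return K,R.T,-R.T@c['t']
def ray(C,uv,z):
    K,R,o=C; uv=np.atleast_2d(uv).astype(float)
    d=np.c_[(uv[:,0]-K[2])/K[0],(uv[:,1]-K[3])/K[1],np.ones(len(uv))]@R.T
    return o+d*((z-o[2])/d[:,2])[:,None]
def proj(C,X):
    K,R,o=C;p=(np.atleast_2d(X)-o)@R;return np.c_[K[0]*p[:,0]/p[:,2]+K[2],K[1]*p[:,1]/p[:,2]+K[3]]
E
python3 - <<'E'
from h import *
C=cam('top');im=cv2.imread('pics/top0.png')
b=im.astype(int)
def big(m,roi):
    x0,y0,x1,y1=roi;q=np.zeros(m.shape,np.uint8);q[y0:y1,x0:x1]=m[y0:y1,x0:x1]
    cs,_=cv2.findContours(q,cv2.RETR_EXTERNAL,cv2.CHAIN_APPROX_NONE);return max(cs,key=cv2.contourArea)
lid=big((b.min(2)>165).astype(np.uint8),(222,240,312,322))
r=cv2.minAreaRect(lid);print('lid',r);p=ray(C,cv2.boxPoints(r),64);print(p.round(1),p.mean(0).round(1))
hsv=cv2.cvtColor(im,cv2.COLOR_BGR2HSV)
ng=((hsv[...,0]<45)|(hsv[...,0]>75)|(hsv[...,1]<100)).astype(np.uint8)
pl=big(ng&(b.max(2)>80).astype(np.uint8),(400,268,460,328));h=cv2.convexHull(pl)
r=cv2.minAreaRect(h);print('plate',r);p=ray(C,cv2.boxPoints(r),26);print(p.round(1),p.mean(0).round(1))
bt=big((b.max(2)<60).astype(np.uint8),(200,255,226,280));c,_=cv2.minEnclosingCircle(bt);print('btn',c,ray(C,c,48).round(1))
print('round',ray(C,(390,255),26),'jar',ray(C,(470,247),97),'mill',ray(C,(318,200),172))
hd=big((b.max(2)<60).astype(np.uint8),(400,268,460,328));print('handle',hd[:,0].min(0),hd[:,0].max(0),cv2.minAreaRect(hd))
cr=lambda x0,y0,x1,y1:cv2.resize(im[y0:y1,x0:x1],(400,400),interpolation=2)
cv2.imwrite('pics/c.png',np.hstack([cr(190,232,310,322),cr(395,260,465,330)]))
E
```

```text
lid ((266.0750427246094, 281.136962890625), (64.45243072509766, 56.482505798339844), 4.969740867614746)
[[473.8 217.3  64. ]
 [608.2 205.4  64. ]
 [590.9  51.   64. ]
 [456.8  65.1  64. ]] [532.4 134.7  64. ]
plate ((428.6820983886719, 297.4472961425781), (37.870635986328125, 36.796695709228516), 47.29060745239258)
[[ 488.4 -197.1   26. ]
 [ 548.6 -267.4   26. ]
 [ 478.  -327.8   26. ]
 [ 418.7 -257.5   26. ]] [ 483.4 -262.4   26. ]
btn (213.0, 269.0) [[565.3 265.4  48. ]]
round [[ 591.16878132 -170.62181232   26.        ]] jar [[ 598.89920741 -349.77905164   97.        ]] mill [[703.27621123   5.21427597 172.        ]]
handle [424 290] [449 304] ((436.45904541015625, 297.0492248535156), (13.39928913116455, 24.625722885131836), 84.80557250976562)
```

View pics/c.png

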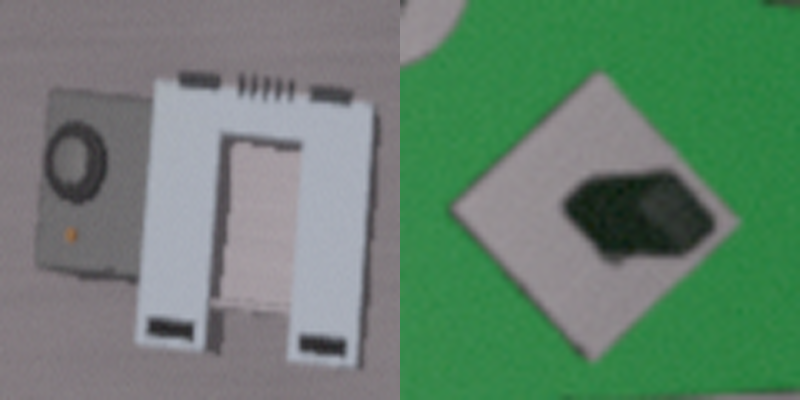

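The crops confirm that the slot's mouth faces the robot, that the lid's yaw is about -5.5°, and that the button is at (212.5,268). The square plate's edges lie at about 40°/-49°. Next I'll look at the handle with the wrist camera to find its long axis.

Request:
drive_tool(
  xyz=[
    [15,-10,-10],
    [45,-30,-25],
    [80,-52,-40],
    [117,-75,-55],
    [155,-99,-65],
    [192,-123,-70],
    [229,-146,-70],
    [262,-167,-70],
    [286,-182,-70],
    [300,-190,-70],
  ],
  turn=[
    [0,0,0],
    [0,0,0],
    [0,0,0],
    [0,0,0],
    [0,0,0],
    [0,0,0],
    [0,0,0],
    [0,0,0],
    [0,0,0],
    [0,0,0],
  ],
)

```text
t: 0.93
ee_pos: [442.0, -288.6, 292.7]
tcp_rot: [-3.083, -0.597, -0.003]
force: [-0.1, 0.3, 0.4]
finger_gap: 87.7
gripper_force: 0.0
```

```bash
python3 - <<'E'
from h import *
o=arm.observe();im=get_image('wrist')[...,::-1].copy();cv2.imwrite('pics/w1.png',im);C=cam('wrist',o)
print(o['ee_pos'],o['tcp_rot'],o['t'])
X=np.array([[483.4,-262.4,26],[483.4,-262.4,162]]);print(proj(C,X))
np.save('w1.npy',np.r_[o['ee_pos'],o['tcp_rot']])
E
```

```text
[ 441.96060628 -288.63125337  292.74551262] [-3.08268448e+00 -5.96820538e-01 -2.70249859e-03] 0.9333
[[310.47001165 159.84388111]
 [306.09291132 167.83515482]]
```

View pics/w1.png

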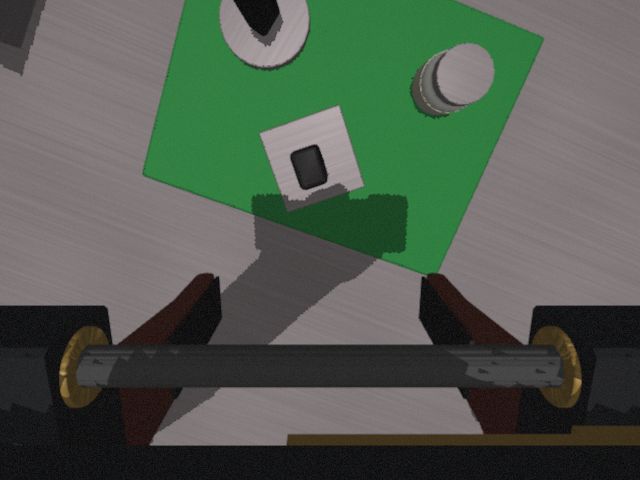

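The wrist view shows the handle top at about (309,167). Its long axis is near the image vertical, tilted about 20°, and the jaws are visible at the bottom. I'll measure it and also project where the handle meets the plate.

```bash
python3 - <<'E'
from h import *
im=cv2.imread('pics/w1.png');s=np.load('w1.npy');o={'ee_pos':s[:3],'tcp_rot':s[3:]};C=cam('wrist',o)
m=np.zeros(im.shape[:2],np.uint8);m[135:197,275:345]=(im.max(2)<75)[135:197,275:345]
cs,_=cv2.findContours(m,cv2.RETR_EXTERNAL,cv2.CHAIN_APPROX_NONE);c=max(cs,key=cv2.contourArea);r=cv2.minAreaRect(c)
p=ray(C,cv2.boxPoints(r),162);print(r,p.mean(0))
for i in range(2):
    d=p[i+1]-p[i];print(np.linalg.norm(d),np.degrees(np.arctan2(d[1],d[0])))
# plate edges: wrist corners by eye refined
pts=np.float32([[261,134],[339,106],[363,185],[289,211]])
q=cv2.cornerSubPix(cv2.cvtColor(im,6),pts.reshape(-1,1,2),(4,4),(-1,-1),(3,30,.01))[:,0]
Q=ray(C,q,26);print(q,Q.round(1),Q.mean(0))
for i in range(3):
    d=Q[i+1]-Q[i];print(np.linalg.norm(d),np.degrees(np.arctan2(d[1],d[0])))
R=Ro.from_rotvec(s[3:]).as_matrix();print(R.round(4))
E
```

```text
((309.3500061035156, 167.05001831054688), (40.16092300415039, 30.35786247253418), 71.56504821777344) [ 484.66634628 -264.48810236  162.        ]
21.966268470033647 -50.20529282643741
28.841029331264423 -139.24977845126597
[[259.24573 133.12715]
 [338.3182  105.15902]
 [363.4134  185.37103]
 [286.71054 211.74144]] [[ 488.9 -202.4   26. ]
 [ 545.6 -268.8   26. ]
 [ 479.6 -325.6   26. ]
 [ 421.5 -258.7   26. ]] [ 483.90778627 -263.85908773   26.        ]
87.29198138991207 -49.5049703024894
87.16230696080515 -139.29451581155658
88.5794357615907 130.93705228616716
[[ 0.9277  0.3732  0.0014]
 [ 0.3732 -0.9277  0.002 ]
 [ 0.002  -0.0013 -1.    ]]
```

Request:
drive_tool(
  xyz=[
    [8,-1,3],
    [20,-3,12],
    [34,-5,28],
    [44,-6,50],
    [48,-7,75],
    [48,-7,100],
    [48,-7,123],
    [48,-7,142],
    [48,-7,155],
    [48,-7,161],
  ],
  turn=[
    [0,0,-2],
    [0,0,-6],
    [0,0,-11],
    [0,0,-16],
    [0,0,-18.6],
    [0,0,-18.6],
    [0,0,-18.6],
    [0,0,-18.6],
    [0,0,-18.6],
    [0,0,-18.6],
  ],
)

```text
t: 1.82
ee_pos: [478.9, -271.2, 129.0]
tcp_rot: [-2.949, -1.076, 0.005]
force: [-0.0, -0.4, 0.2]
finger_gap: 87.8
gripper_force: 0.0
```

Request:
drive_tool(
  xyz=[
    [0,0,0],
    [0,0,0],
    [0,0,0],
    [0,0,0],
    [0,0,0],
    [0,0,0],
    [0,0,0],
    [0,0,0],
    [0,0,0],
    [0,0,0],
  ],
  turn=[
    [0,0,0],
    [0,0,0],
    [0,0,0],
    [0,0,0],
    [0,0,0],
    [0,0,0],
    [0,0,0],
    [0,0,0],
    [0,0,0],
    [0,0,0],
  ],
  jaw=10,
  grip_force=40,
)

```text
t: 2.65
ee_pos: [480.4, -270.0, 131.6]
tcp_rot: [-2.95, -1.078, 0.001]
force: [-2.0, 1.8, 0.9]
finger_gap: 25.0
gripper_force: 1.3
```

The grasp is 7 mm off along the handle, so I'll reopen, shift and close again.

Request:
drive_tool(
  xyz=[
    [0,0,0],
    [0,0,0],
    [0,0,0],
    [2,0,0],
    [5,0,0],
    [7,0,0],
    [7,0,0],
    [7,0,0],
    [7,0,0],
    [7,0,0],
  ],
  turn=[
    [0,0,0],
    [0,0,0],
    [0,0,0],
    [0,0,0],
    [0,0,0],
    [0,0,0],
    [0,0,0],
    [0,0,0],
    [0,0,0],
    [0,0,0],
  ],
  jaw=40,
)

```text
t: 3.48
ee_pos: [486.1, -266.0, 131.6]
tcp_rot: [2.951, 1.078, -0.0]
force: [0.3, 0.6, -0.8]
finger_gap: 40.1
gripper_force: 0.0
```

Request:
drive_tool(
  xyz=[
    [0,0,0],
    [0,0,0],
    [0,0,0],
    [0,0,0],
    [0,0,0],
    [0,0,0],
    [0,0,0],
    [0,0,0],
    [0,0,0],
    [0,0,0],
  ],
  turn=[
    [0,0,0],
    [0,0,0],
    [0,0,0],
    [0,0,0],
    [0,0,0],
    [0,0,0],
    [0,0,0],
    [0,0,0],
    [0,0,0],
    [0,0,0],
  ],
  jaw=5,
  grip_force=45,
)

```text
t: 4.32
ee_pos: [486.1, -265.9, 131.5]
tcp_rot: [-2.951, -1.078, 0.0]
force: [0.1, -0.9, -5.8]
finger_gap: 22.0
gripper_force: 45.0
```

Request:
drive_tool(
  xyz=[
    [0,0,-6],
    [0,0,-22],
    [4,-8,-42],
    [12,-22,-60],
    [26,-49,-70],
    [42,-79,-70],
    [58,-110,-70],
    [74,-140,-70],
    [90,-171,-70],
    [106,-201,-70],
  ],
  turn=[
    [0,0,0],
    [0,0,0],
    [0,0,0],
    [0,0,2],
    [0,0,5],
    [0,0,9],
    [0,0,13],
    [0,0,17],
    [0,0,21],
    [0,0,25],
  ],
)

```text
t: 5.15
ee_pos: [437.0, -42.3, 202.4]
tcp_rot: [3.115, 0.408, 0.002]
force: [0.6, 0.4, -5.6]
finger_gap: 21.6
gripper_force: 45.0
```

```bash
cat >>h.py <<'E'
def delta(x,y,z,yaw):
    "tool-frame shift and turn from the measured pose to a tool-down pose at world x,y,z with tool x at yaw (deg)"
    o=arm.observe();R=Ro.from_rotvec(o['tcp_rot'])
    c,s=np.cos(np.radians(yaw)),np.sin(np.radians(yaw))
    G=Ro.from_matrix(np.array([[c,s,0],[s,-c,0],[0,0,-1.]]))
    print('t',o['t'],o['ee_pos'].round(1),'F',o['force'].round(1),'shift',R.inv().apply(np.array([x,y,z])-o['ee_pos']).round(1),'turn',np.degrees((R.inv()*G).as_rotvec()).round(2))
E
python3 -c "
from h import *
delta(396,147,200,-5.5)"
```

```text
t 5.15 [437.  -42.3 202.4] F [ 0.6  0.4 -5.6] shift [   9.1 -193.5    2.2] turn [ 2.000e-02 -6.000e-02  2.043e+01]
```

Request:
drive_tool(
  xyz=[
    [2,-30,0],
    [3,-60,1],
    [5,-90,1],
    [6,-117,1],
    [7,-141,2],
    [8,-161,2],
    [9,-177,2],
    [9,-188,2],
    [9,-193,2],
    [9,-193,2],
  ],
  turn=[
    [0,0,4],
    [0,0,8],
    [0,0,12],
    [0,0,15],
    [0,0,18],
    [0,0,20.4],
    [0,0,20.4],
    [0,0,20.4],
    [0,0,20.4],
    [0,0,20.4],
  ],
)

```text
t: 5.98
ee_pos: [395.7, 145.8, 200.1]
tcp_rot: [-3.138, 0.141, -0.001]
force: [-0.3, -0.4, -6.3]
finger_gap: 22.0
gripper_force: 45.0
```

```bash
python3 - <<'E'
from h import *
o=arm.observe();im=get_image('wrist')[...,::-1].copy();cv2.imwrite('pics/w2.png',im)
np.save('w2.npy',np.r_[o['ee_pos'],o['tcp_rot']]);delta(396,147,155,-5.5)
E
```

```text
t 6.0333 [396.  144.7 199.9] F [ 0.1 -0.8 -5.3] shift [-0.2 -2.3 44.9] turn [ 0.01 -0.03  0.29]
```

View pics/w2.png

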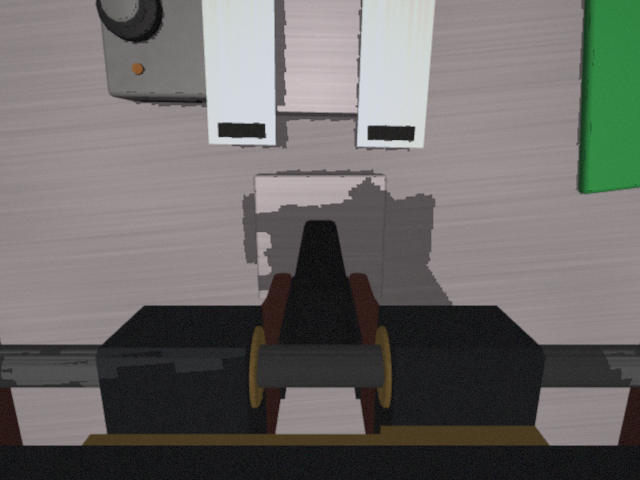

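The wrist view shows the prong front corners at about (209,145), (275,146), (359,148) and (424,148), and the held plate's far edge from (256,174) to (385,175). I'll fit the lid edges from these.

```bash
python3 - <<'E'
from h import *
im=cv2.imread('pics/w2.png');s=np.load('w2.npy');C=cam('wrist',{'ee_pos':s[:3],'tcp_rot':s[3:]})
m=(im.min(2)>185).astype(np.uint8)
# vertical lid edges per row, rows 40..115
E=[]
for v in range(5,115,5):
    u=np.flatnonzero(m[v,180:450])+180;g=np.flatnonzero(np.diff(u)>40)
    if len(g)==1: E.append([v,u[0],u[g[0]],u[g[0]+1],u[-1]])
E=np.array(E);print(len(E))
mid=[]
for k in range(1,5):
    P=ray(C,np.c_[E[:,k],E[:,0]],64);a=np.polyfit(P[:,0],P[:,1],1);mid.append(a);print('edge',k,'yaw',np.degrees(np.arctan(a[0])).round(2),'y at x=500',np.polyval(a,500).round(1))
F=ray(C,[[209,145],[275,146],[359,148],[424,148]],64);print('front',F.round(1))
W=ray(C,[[277,113],[357,115]],58);print('wall',W.round(1))
print('plate',ray(C,[[256,174],[385,175]],s[2]-119.5+14).round(1),s)
print('btn',ray(C,[128,14],46))
E
```

```text
11
edge 1 yaw -6.79 y at x=500 216.6
edge 2 yaw -6.85 y at x=500 168.8
edge 3 yaw -6.2 y at x=500 106.7
edge 4 yaw -6.1 y at x=500 58.8
front [[467.6 220.   64. ]
 [462.5 171.8  64. ]
 [455.5 110.4  64. ]
 [451.2  62.7  64. ]]
wall [[485.8 168.2  58. ]
 [479.1 109.7  58. ]]
plate [[445.5 183.3  94.6]
 [437.   97.1  94.6]] [ 3.95711155e+02  1.45786337e+02  2.00092870e+02 -3.13808306e+00
  1.41084648e-01 -1.01122595e-03]
btn [[564.1991485 268.5791109  46.       ]]
```

Request:
drive_tool(
  xyz=[
    [-1,-1,3],
    [-2,-3,10],
    [-3,-4,19],
    [-3,-4,28],
    [-3,-4,36],
    [-3,-4,42],
    [-3,-4,44],
    [-3,-4,44],
    [-3,-4,44],
    [-3,-4,44],
  ],
  turn=[
    [0,0,0.5],
    [0,0,1.1],
    [0,0,1.1],
    [0,0,1.1],
    [0,0,1.1],
    [0,0,1.1],
    [0,0,1.1],
    [0,0,1.1],
    [0,0,1.1],
    [0,0,1.1],
  ],
)

```text
t: 6.87
ee_pos: [393.6, 149.2, 155.9]
tcp_rot: [-3.136, 0.174, -0.001]
force: [0.5, -0.0, -5.3]
finger_gap: 22.0
gripper_force: 45.0
```

```bash
python3 -c "
from h import *
delta(543-.994*115,132.5+.110*115,155.5,-6.3)"
```

```text
t 6.8667 [393.6 149.2 155.9] F [ 0.5 -0.  -5.3] shift [35.3  0.1  0.5] turn [-0.02 -0.03 -0.07]
```

Request:
drive_tool(
  xyz=[
    [4,0,0],
    [11,0,0],
    [19,0,0],
    [27,0,0],
    [33,0,0],
    [35,0,0],
    [35,0,0],
    [35,0,-5],
    [35,0,-10],
    [35,0,-14],
  ],
  turn=[
    [0,0,0],
    [0,0,0],
    [0,0,0],
    [0,0,0],
    [0,0,0],
    [0,0,0],
    [0,0,0],
    [0,0,0],
    [0,0,0],
    [0,0,0],
  ],
)

```text
t: 7.7
ee_pos: [427.6, 145.2, 170.2]
tcp_rot: [3.137, -0.174, -0.001]
force: [-1.2, 0.5, -6.5]
finger_gap: 21.3
gripper_force: 45.0
```

```bash
python3 -c "
from h import *
delta(543-.994*115,132.5+.110*115,165.5,-6.3)
im=get_image('wrist');cv2.imwrite('pics/w3.png',im[...,::-1])"
```

```text
t 7.7 [427.6 145.2 170.2] F [-1.2  0.5 -6.5] shift [ 1.1 -0.1  4.7] turn [ 0.02  0.03 -0.05]
```

View pics/w3.png

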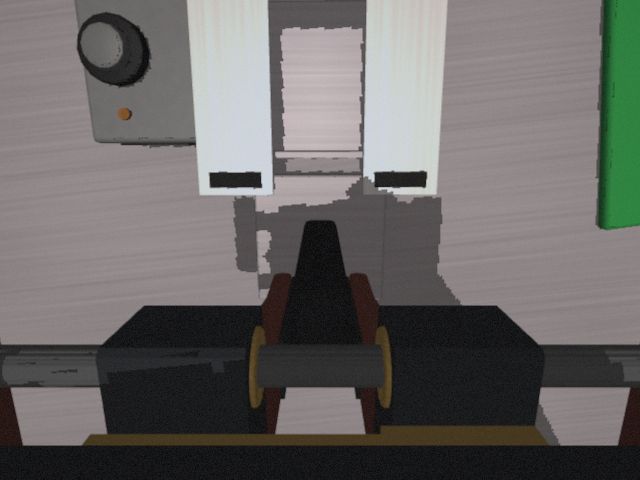

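The plate's edge is under both prongs and the handle at u≈320 is centred in the slot (272–365). I'll swing the lid up along the arc.

Request:
drive_tool(
  xyz=[
    [1,0,-7],
    [3,0,-17],
    [5.5,0,-28],
    [8.5,0,-39],
    [13,0,-49.5],
    [18,0,-59],
    [24,0,-68.5],
    [31,0,-77.5],
    [38.5,0,-86],
    [46.5,0,-93.5],
  ],
  turn=[
    [0,0,0],
    [0,0,0],
    [0,0,0],
    [0,0,0],
    [0,0,0],
    [0,0,0],
    [0,0,0],
    [0,0,0],
    [0,0,0],
    [0,0,0],
  ],
)

```text
t: 8.58
ee_pos: [474.7, 139.9, 264.1]
tcp_rot: [3.137, -0.174, -0.0]
force: [-0.9, -0.3, -6.9]
finger_gap: 21.5
gripper_force: 45.0
```

```bash
python3 -c "
from h import *
delta(543-.994*69.5,132.5+.110*69.5,264,-6.3)
im=get_image('scene')[110:270,250:470];cv2.imwrite('pics/s4.png',cv2.resize(im[...,::-1],None,fx=3,fy=3))"
```

```text
t 8.5833 [474.7 139.9 264.1] F [-0.9 -0.3 -6.9] shift [-0.8 -0.2  0.1] turn [ 0.    0.01 -0.06]
```

View pics/s4.png

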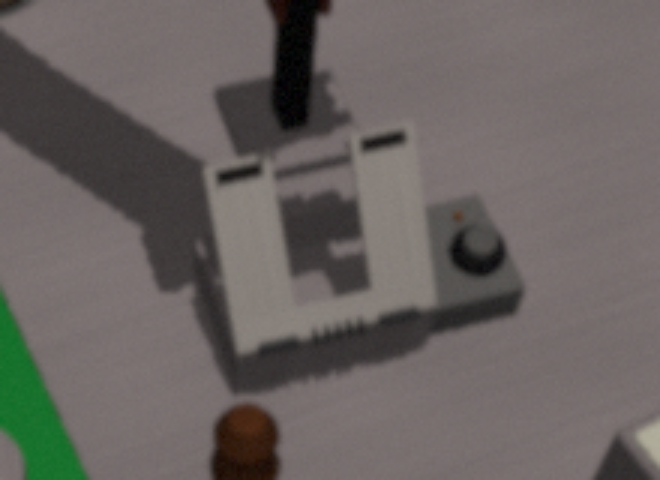

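The lid rides on the plate at about 50°. I'll continue the arc to nearly upright.

Request:
drive_tool(
  xyz=[
    [8.5,0,-6.5],
    [18,0,-12.5],
    [28,0,-17.5],
    [38,0,-22],
    [49,0,-25],
    [58,0,-27.5],
    [64,0,-28.5],
    [67,0,-29],
    [67,0,-29],
    [67,0,-29],
  ],
  turn=[
    [0,0,0],
    [0,0,0],
    [0,0,0],
    [0,0,0],
    [0,0,0],
    [0,0,0],
    [0,0,0],
    [0,0,0],
    [0,0,0],
    [0,0,0],
  ],
)

```text
t: 9.47
ee_pos: [540.5, 132.6, 292.0]
tcp_rot: [3.137, -0.174, -0.001]
force: [-1.9, 0.3, -5.1]
finger_gap: 22.0
gripper_force: 45.0
```

```bash
python3 -c "
from h import *
delta(543-.994*2,132.5+.110*2,131.5,-6.3)
im=get_image('scene')[90:250,250:470];cv2.imwrite('pics/s5.png',cv2.resize(im[...,::-1],None,fx=3,fy=3))"
```

```text
t 9.4667 [540.5 132.6 292. ] F [-1.9  0.3 -5.1] shift [  0.6  -0.2 160.5] turn [ 0.01  0.04 -0.06]
```

View pics/s5.png

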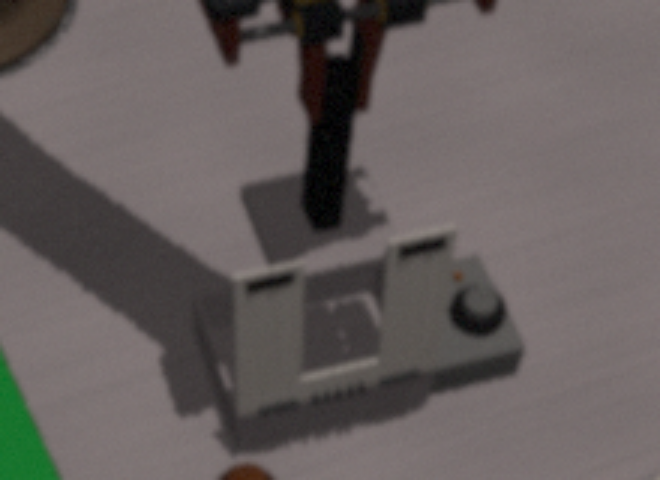

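The lid is nearly upright against the plate's edge and the handle is in the slot gap. I'll lower the press now.

Request:
drive_tool(
  xyz=[
    [0,0,4],
    [0,0,14],
    [0,0,27],
    [0,0,41],
    [0,0,55],
    [0,0,69],
    [0,0,82],
    [0,0,93],
    [0,0,100],
    [0,0,103],
  ],
  turn=[
    [0,0,0],
    [0,0,0],
    [0,0,0],
    [0,0,0],
    [0,0,0],
    [0,0,0],
    [0,0,0],
    [0,0,0],
    [0,0,0],
    [0,0,0],
  ],
)

```text
t: 10.35
ee_pos: [539.3, 132.3, 187.1]
tcp_rot: [3.136, -0.174, -0.006]
force: [-4.3, -0.4, -7.8]
finger_gap: 21.8
gripper_force: 45.0
```

Request:
drive_tool(
  xyz=[
    [0,0,2],
    [0,0,7],
    [0,0,13],
    [0,0,19],
    [0,0,25],
    [0,0,31],
    [0,0,37],
    [0,0,43],
    [0,0,47],
    [0,0,49],
  ],
  turn=[
    [0,0,0],
    [0,0,0],
    [0,0,0],
    [0,0,0],
    [0,0,0],
    [0,0,0],
    [0,0,0],
    [0,0,0],
    [0,0,0],
    [0,0,0],
  ],
)

```text
t: 11.18
ee_pos: [540.9, 132.5, 139.5]
tcp_rot: [3.137, -0.175, -0.0]
force: [0.1, 0.3, -5.8]
finger_gap: 22.1
gripper_force: 45.0
```

```bash
python3 -c "
from h import *
delta(543-.994*2,132.5+.110*2,131.5,-6.3)
im=get_image('scene')[90:250,250:470];cv2.imwrite('pics/s6.png',cv2.resize(im[...,::-1],None,fx=3,fy=3))"
```

```text
t 11.1833 [540.9 132.5 139.5] F [ 0.1  0.3 -5.8] shift [ 0.1 -0.3  8. ] turn [ 0.01  0.01 -0.07]
```

View pics/s6.png

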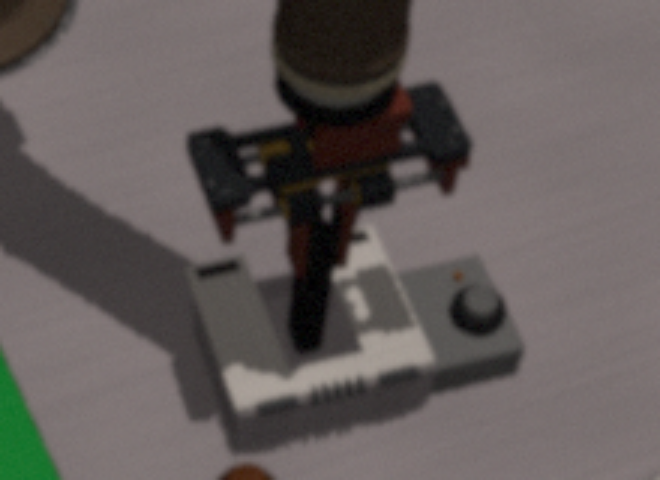

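The lid is already down around the handle, and the press is about 8 mm above the floor. I'll settle it gently.

Request:
drive_tool(
  xyz=[
    [0,0,1],
    [0,0,2],
    [0,0,3],
    [0,0,4],
    [0,0,5],
    [0,0,6],
    [0,0,7],
    [0,0,7.5],
    [0,0,8],
    [0,0,8],
  ],
  turn=[
    [0,0,0],
    [0,0,0],
    [0,0,0],
    [0,0,0],
    [0,0,0],
    [0,0,0],
    [0,0,0],
    [0,0,0],
    [0,0,0],
    [0,0,0],
  ],
)

```text
t: 12.07
ee_pos: [541.0, 132.6, 133.0]
tcp_rot: [3.137, -0.175, 0.001]
force: [-3.3, -1.4, 4.3]
finger_gap: 21.7
gripper_force: 45.0
```

Request:
drive_tool(
  xyz=[
    [0,0,-0.5],
    [0,0,-0.5],
    [0,0,-0.5],
    [0,0,-0.5],
    [0,0,-0.5],
    [0,0,-0.5],
    [0,0,-0.5],
    [0,0,-0.5],
    [0,0,-0.5],
    [0,0,-0.5],
  ],
  turn=[
    [0,0,0],
    [0,0,0],
    [0,0,0],
    [0,0,0],
    [0,0,0],
    [0,0,0],
    [0,0,0],
    [0,0,0],
    [0,0,0],
    [0,0,0],
  ],
  jaw=60,
)

```text
t: 12.9
ee_pos: [540.9, 132.5, 132.6]
tcp_rot: [-3.137, 0.175, -0.0]
force: [-0.2, -0.1, -0.1]
finger_gap: 60.2
gripper_force: 0.0
```

Request:
drive_tool(
  xyz=[
    [0,0,-4],
    [0,0,-14],
    [0,0,-27],
    [0,0,-41],
    [0,0,-55],
    [0,0,-69],
    [0,0,-82],
    [0,0,-93],
    [0,0,-100],
    [0,0,-103],
  ],
  turn=[
    [0,0,0],
    [0,0,0],
    [0,0,0],
    [0,0,0],
    [0,0,0],
    [0,0,0],
    [0,0,0],
    [0,0,0],
    [0,0,0],
    [0,0,0],
  ],
)

```text
t: 13.73
ee_pos: [541.4, 132.7, 237.2]
tcp_rot: [-3.136, 0.175, -0.003]
force: [-0.6, 0.2, 0.2]
finger_gap: 59.6
gripper_force: 0.0
```

```bash
python3 - <<'E'
from h import *
o=arm.observe();im=get_image('wrist')[...,::-1].copy();cv2.imwrite('pics/w7.png',im)
np.save('w7.npy',np.r_[o['ee_pos'],o['tcp_rot']])
C=cam('wrist',o);print('handle top proj for centred',proj(C,[[543,132.5,162]]))
print('btn pred',proj(C,[[564,268,46]]));delta(564,268.5,75,-6.3)
E
```

```text
handle top proj for centred [[318.31882635 250.17791512]]
btn pred [[167.65733841 210.13149359]]
t 13.7833 [541.3 132.7 237. ] F [0.4 0.4 1. ] shift [   7.2 -137.4  162.1] turn [-0.03 -0.1  -0.07]
```

View pics/w7.png

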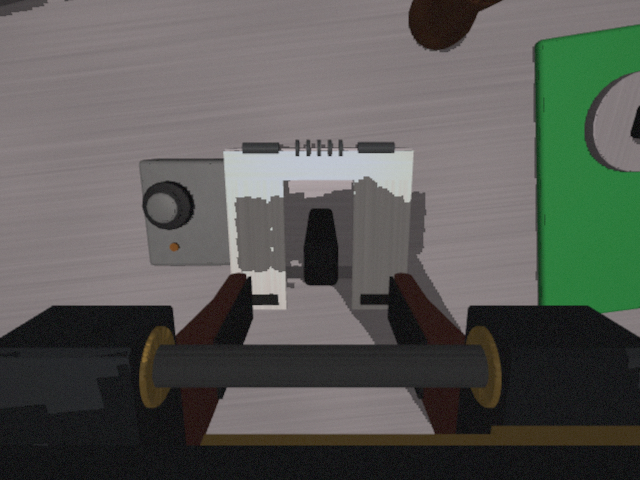

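The lid lies shut with the press handle upright in the slot, and the button cap is at about (164,205). I'll move over it with the fingers closed.

Request:
drive_tool(
  xyz=[
    [1,-10,0],
    [3,-30,0],
    [5,-55,0],
    [7,-82,0],
    [9,-107,10],
    [9,-125,30],
    [9,-134,55],
    [9,-137,82],
    [9,-137,110],
    [9,-137,130],
  ],
  turn=[
    [0,0,0],
    [0,0,0],
    [0,0,0],
    [0,0,0],
    [0,0,0],
    [0,0,0],
    [0,0,0],
    [0,0,0],
    [0,0,0],
    [0,0,0],
  ],
  jaw=0,
)

```text
t: 14.62
ee_pos: [563.3, 268.4, 102.0]
tcp_rot: [3.136, -0.172, -0.006]
force: [0.2, -1.1, -0.9]
finger_gap: 0.6
gripper_force: 0.0
```

Request:
drive_tool(
  xyz=[
    [0,0,5],
    [0,0,12],
    [0,0,20],
    [0,0,27],
    [0,0,33],
    [0,0,38],
    [0,0,42],
    [0,0,45],
    [0,0,48],
    [0,0,50],
  ],
  turn=[
    [0,0,0],
    [0,0,0],
    [0,0,0],
    [0,0,0],
    [0,0,0],
    [0,0,0],
    [0,0,0],
    [0,0,0],
    [0,0,0],
    [0,0,0],
  ],
)

```text
t: 15.45
ee_pos: [565.3, 267.7, 56.1]
tcp_rot: [3.137, -0.175, 0.001]
force: [-6.2, -4.1, 22.8]
finger_gap: 0.5
gripper_force: 11.3
```

Request:
drive_tool(
  xyz=[
    [0,0,0],
    [0,0,0],
    [0,0,-1],
    [0,0,-2],
    [0,0,-3],
    [0,0,-4],
    [0,0,-5],
    [0,0,-5],
    [0,0,-5],
    [0,0,-5],
  ],
  turn=[
    [0,0,0],
    [0,0,0],
    [0,0,0],
    [0,0,0],
    [0,0,0],
    [0,0,0],
    [0,0,0],
    [0,0,0],
    [0,0,0],
    [0,0,0],
  ],
)

```text
t: 16.28
ee_pos: [565.2, 267.7, 60.6]
tcp_rot: [-3.137, 0.175, -0.0]
force: [0.6, -0.1, 2.0]
finger_gap: 0.2
gripper_force: 1.2
```

Request:
drive_tool(
  xyz=[
    [0,0,-3],
    [0,0,-3],
    [0,0,-3],
    [0,0,-15],
    [0,0,-35],
    [0,0,-60],
    [0,0,-85],
    [0,0,-110],
    [0,0,-125],
    [0,0,-130],
  ],
  turn=[
    [0,0,0],
    [0,0,0],
    [0,0,0],
    [0,0,0],
    [0,0,0],
    [0,0,0],
    [0,0,0],
    [0,0,0],
    [0,0,0],
    [0,0,0],
  ],
)

```text
t: 17.12
ee_pos: [566.1, 268.6, 194.5]
tcp_rot: [-3.134, 0.174, -0.006]
force: [0.7, -0.7, 0.0]
finger_gap: 0.5
gripper_force: 0.0
```

```bash
python3 -c "
from h import *
print(arm.observe()['force'])
im=np.vstack([get_image(n)[a:a+110,b:b+170] for n,a,b in(('scene',140,290),('top',225,170))]);cv2.imwrite('pics/f.png',cv2.resize(im[...,::-1],None,fx=2.6,fy=2.6))"
```

```text
[ 0.74954328 -0.66929559  0.03026863]
```

View pics/f.png

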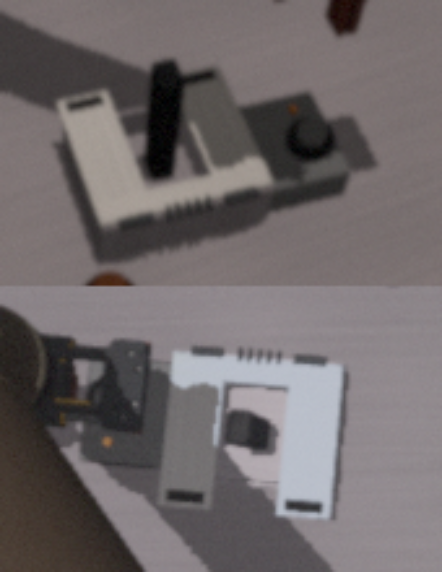

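The lid is shut around the upright handle. The press force read 22.8 N at the stop and 2.0 N part-way back up, so the button bottomed and springs back. The arm is clear, so I'm handing in.

```bash
python3 -c "
from bench import hand_in
print(hand_in())"
```

```text
the job is handed in; nothing more can be done
None
```

The square press stands in the steriliser with the lid shut around its handle, the start button was pushed fully down and let go, and the job is handed in at about 17 s; no verdict was returned.

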